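Walk a tube block round to the fence

ROBOT

A 7-joint arm with a two-finger parallel gripper is mounted at the origin on a cart in front of the work surface, level with it; the furniture and walls round the work are solid. World frame = base frame: x ahead of the robot, y to its left, z up, the work surface at z = 0. Lengths are in m, angles in degrees, forces in N, time in s.
With the tool pointing down it reaches from about 0.425 to 0.975 m from the base axis. Payload 16.7 kg.
Tool frame: the origin (TCP) lies at the very end of the fingers, on their centre line; the grasp point (between the pads) lies 19 mm behind it; x points along the fingers, y is the direction in which the jaws open and shut, and the axes are right-handed (so a half turn about x gives the same grasp; the last joint's range is limited). The gripper opens to 85 mm and grips with 20 to 120 N. Pads are 22 mm wide; open, the fingers measure 114 mm over their backs; the gripper's body (76 mm by 85 mm) begins 54 mm behind the grasp point. The pads swing forward as they close: fully open they stand 13 mm farther back than shut.
Start: joints at [-75.888, 24.414, 4.234, 92.017, -1.954, 63.644, -3.845], TCP at [0.26, 0.623, 0.231] pointing down, gripper open.
Joint ranges: [-163.25, 163.25], [-28.42, 122.38], [-70.27, 78.77], [12.13, 141.07], [-58.53, 238.53], [9.26, 117.41], [-156.51, 156.51]. Speed limits (degrees/s): [108.29, 108.29, 136.94, 136.94, 172.46, 172.46, 172.46].

INTERFACE

Orientations are given as [roll, pitch, yaw] about the fixed x, y, z axes, in that order (R = Rz(yaw) Ry(pitch) Rx(roll)).
In Python, from station import readout, viewer, ctrl gives the robot as it stands.
- The arm moves only by the tool move_arm, never from a script. Its arguments are lists of equal length, an entry for each row: "claw": the closure in counts, from 0 (fully open) to 255 (shut); "offset": the shift along the tool's x, y, z in mm, a list of three; "rot": the turn, a rotation vector about the tool's x, y, z in rad, a list of three. In form: {"claw": [claw, ...], "offset": [[x, y, z], ...], "rot": [[rx, ry, rz], ...]}. A call has exactly 5 rows; each row is the pose to reach, as a shift and turn from the pose commanded when the call began, along the tool's axes at that moment; what a row does not reach only later rows make up. A row lasts 1/10 s, in which the tool goes at most 50 mm and 8.59 degrees, less where a joint would pass 70% of its speed; a pose out of reach is approached as far as the arm can. A call with a gripper value outside its range is refused whole. The fingers move at their own pace and stop on an object; "grip_force" is the grip in N (left out, the last holds). Time passes only in rows, so rows that repeat a pose let the fingers close, or fill a call up. It gives the time, the measured TCP pose, the force and the opening at its end, in the units of the state.
- readout.get_state(): the state, without advancing time (a new reading comes with each control period).
- viewer.snapshot(name): name is "scene" or "side" or "wrist"; returns a dict with "color" (400x640x3 uint8, red, green, blue), "K" (3x3 intrinsics, pixels), "k1" (the pictures are not rectified: a ray, as slopes to the right and down, at radius r is drawn at 1 + k1 r^2 times it, then the intrinsics apply), "rvec" (rotation vector, rad) and "tvec" (3), from world to camera coordinates, as OpenCV has them. Camera axes: x right, y down, z forward; pixel columns grow to the right and rows downward; lengths in m; the calibration is good to about 2 mm. A picture is of the moment at which its call begins. There is no depth.
- ctrl.finish_job(): hands the job in, once; it reports no verdict.
The state is a dict: "t": time; "qpos": joint angles; "qvel": joint speeds; "joint_torque": joint torques, N m; "tool_pos": TCP position; "tool_rot": TCP orientation; "ft_force": force on the tool from outside, world axes, zero at the start; "ft_torque": the same for the moment, N m; "width": finger opening in m.
Only numpy, scipy, OpenCV 4.12 (cv2) and the standard library are available. Lean on these libraries where they do the work, as an engineer would, in place of code of your own. Each camera call takes 0.05 s, during which the arm holds its last target. There are 200 camera calls.

TASK

Turn the heavy aluminium tube block round by pushing its corners with the fingertips, and walk it up to the locating fence until its blue-striped face stands flat against the fence, with the whole block between the fence's two yellow marks. Only push it along the worktop: never lift or tip it, and leave the petri dish, tape roll, wipe tub and foam rack where they are.

Things in the scene. Friction and masses are not known exactly. Their poses are not given: they have to be found in the camera images.
- block: Loose aluminium block, 88 (x) x 110 (y) x 50 mm (z), about 0.85 kg, evenly spread; slides at a push of 4 to 10 N and stays put. Wells in its top hold four fixed tubes, up to 69 mm above the worktop. Origin: centre of the underside; x points out of the blue-striped long face (blue band at its top edge). Starts 105 to 140 mm before the fence, turned 0.5 to 1.0 rad anticlockwise from above.
- face_left (a point): The blue-striped face's edge at the block's +y end, half-way up: block frame (44, 55, 25) mm.
- face_right (a point): The blue-striped face's edge at the block's -y end, half-way up: block frame (44, -55, 25) mm.
- fence: Fixed aluminium wall beyond the block, 210 mm long, 45 high, 8 thick, with a foot behind. Origin: middle of the lower edge of its front face (toward the robot; plane x = 0); x points into the wall, away from the robot; y runs along it. Yellow marks, 5 mm wide, at y = +75 and -75 mm. Done: block x axis along fence x, block origin at fence x = -44 mm, y near 0.
- petri_dish: Loose lidded petri dish, 66 mm across, 16 mm high, cream coloured, left of the work; origin: centre of the underside. Leave alone.
- tape: Loose roll of green label tape lying flat, 66 mm across, 19 mm high, left of the work; origin: centre of the underside. Leave alone.
- wipes: Loose round tub of wipes, white with blue lid, 68 mm across, 124 mm high, right of the work; origin: centre of the underside. Leave alone.
- foam: Loose white foam tube rack, 128 x 78 x 38 mm (its x, y, z), near the front right of the work; origin: centre of the underside. Leave alone.

How it is judged:
By the outcome, as a careful person would: the job done as asked, in the order asked, and still so for the second after the job is handed in, with the robot touching nothing.
It also fails if it takes over 67 s, if anything falls off the work surface, if the arm or the gripper's body presses on something with over 40 N, if the wrist force passes 120 N, or if a joint passes its speed limit or range.

## Working session

There is one attempt and no reset: what is moved stays moved. The work goes in short steps, Python scripts to look and compute and a tool call to move; the robot and the scene stay as the last step left them, time stands still between calls to the robot, and variables do not carry over. Pictures are saved under pics/ and viewed, about 8 in all and at most 12, crops included, and the job is handed in when it is done.

Besides the shell and the picture viewer there is one more tool, called after "Emit:" as a command line: name --argument value ..., lists and objects as JSON in quotes. move_arm: Moves the arm, as the interface text tells. Its arguments: {"type":"object","properties":{"claw":{"type":"array","items":{"type":"number"}},"offset":{"type":"array","items":{"type":"array","items":{"type":"number"}}},"rot":{"type":"array","items":{"type":"array","items":{"type":"number"}}},"grip_force":{"type":"number"}},"required":["claw","offset","rot"]}

```bash
ls; mkdir -p pics
cat > h.py <<'E'
import numpy as np, cv2
from station import readout, viewer, ctrl
def snap(n,f):
    s=viewer.snapshot(n); cv2.imwrite('pics/'+f,s['color'][:,:,::-1]); np.save('pics/'+f+'.npy',s,allow_pickle=True); return s
def load(f): return np.load('pics/'+f+'.npy',allow_pickle=True).item()
def ray(s,uv):
    K=np.array(s['K']); d=np.array([(uv[0]-K[0,2])/K[0,0],(uv[1]-K[1,2])/K[1,1]]); u=d.copy()
    for _ in range(20): u=d/(1+s['k1']*(u@u))
    R=cv2.Rodrigues(np.array(s['rvec'],float))[0]; t=np.array(s['tvec'],float).ravel()
    return -R.T@t, R.T@np.array([u[0],u[1],1])
def onz(s,uv,z):
    c,d=ray(s,uv); return (c+d*(z-c[2])/d[2]).round(4)
def proj(s,P):
    R=cv2.Rodrigues(np.array(s['rvec'],float))[0]; p=R@np.array(P,float)+np.array(s['tvec'],float).ravel()
    u=p[:2]/p[2]; u=u*(1+s['k1']*(u@u)); K=np.array(s['K']); return (u*[K[0,0],K[1,1]]+[K[0,2],K[1,2]]).round(1)
E
python3 - <<'E'
from h import *
a=snap('scene','a.png'); b=snap('side','b.png')
for s in(a,b): print(ray(s,(320,200)),s['k1'],s['K'][0])
st=readout.get_state(); print({k:np.round(v,3).tolist() for k,v in st.items()})
E
```

```text
pics
(array([-0.13027166,  1.12805466,  0.69330097]), array([ 0.4547301 , -0.7882071 , -0.41470318])) -0.12320179740271209 [474.04330564   0.         318.74320125]
(array([-0.2400687 , -0.29967486,  1.08814273]), array([ 0.59503984,  0.17060127, -0.78546466])) 0.020742150185803526 [430.64649888   0.         318.95853216]
{'t': 0.1, 'qpos': [-75.887, 24.445, 4.23, 92.047, -1.952, 63.647, -3.846], 'qvel': [-0.02, -0.029, -0.073, -0.089, -0.016, -0.074, 0.059], 'joint_torque': [0.007, -95.153, 3.771, -46.44, 0.02, 0.006, -0.0], 'tool_pos': [0.26, 0.622, 0.231], 'tool_rot': [-85.331, 89.933, -108.01], 'ft_force': [-0.165, 0.406, 0.536], 'ft_torque': [0.019, 0.062, 0.001], 'width': 0.086}
```

View pics/a.png

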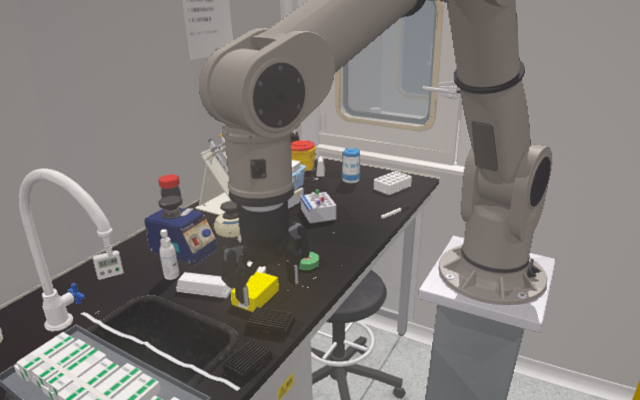

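View pics/b.png

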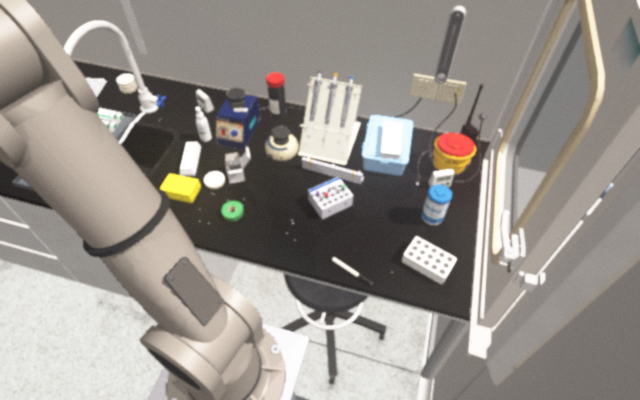

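The side view shows the block at about (330,197), the fence at (333,170), tape (232,210), dish (214,180), tub (436,204) and foam (430,260). I'll zoom in.

Run:
```python
from h import *
b=load('b.png'); c=b['color'][140:230,280:390,::-1]
cv2.imwrite('pics/b2.png',cv2.resize(c,None,fx=7,fy=6.5,interpolation=cv2.INTER_CUBIC)[:600,:800])
for n,uv in dict(tape=(232,210),dish=(214,180),tub=(434,220),foam=(430,262)).items(): print(n,onz(b,uv,.01))
```

```text
tape [0.46   0.1867 0.01  ]
dish [0.5573 0.2937 0.01  ]
tub [ 0.6018 -0.4231  0.01  ]
foam [ 0.4502 -0.4302  0.01  ]
```

View pics/b2.png

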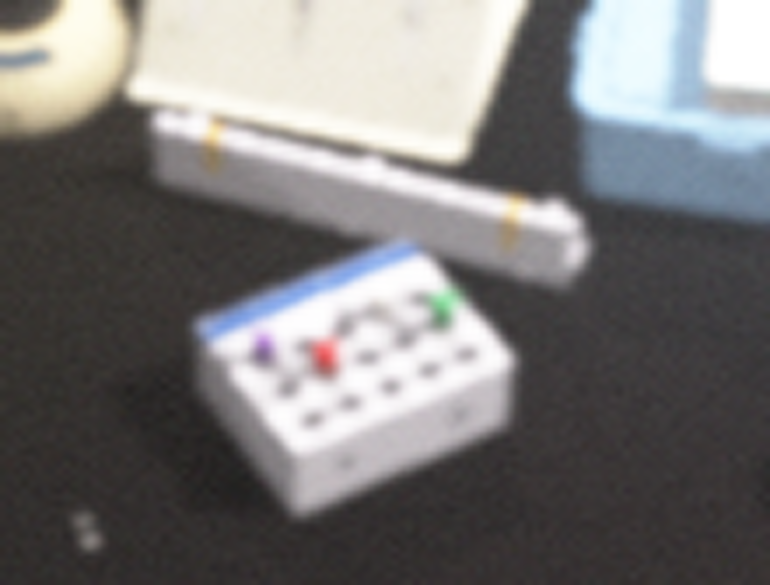

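The zoom shows the block's top corners at crop (200,330), (415,242), (512,360) and (295,455), and the fence's lower front edge running from (158,183) to (570,288).

```bash
cat >> h.py <<'E'
def fitblock(P):  # top corners FL,FR,BR,BL
    M=np.array([[.044,.055],[.044,-.055],[-.044,-.055],[-.044,.055]]); P=np.array(P)[:,:2]; c=P.mean(0); Q=P-c
    th=np.arctan2((M[:,0]*Q[:,1]-M[:,1]*Q[:,0]).sum(),(M*Q).sum()); R=np.array([[np.cos(th),-np.sin(th)],[np.sin(th),np.cos(th)]])
    return c,th,(M@R.T+c-P)
E
python3 - <<'E'
from h import *
b=load('b.png'); g=lambda x,y:(280+x/7,140+y/6.5)
P=[onz(b,g(*p),.05) for p in [(200,330),(415,242),(512,360),(295,455)]]
c,th,r=fitblock(P); print(np.array(P)); print(c,th,np.abs(r).max())
print([onz(b,g(*p),0) for p in [(158,183),(570,288)]])
print([onz(b,g(*p),.04) for p in [(214,135),(514,208)]])
E
```

```text
[[ 0.5714 -0.0297  0.05  ]
 [ 0.6532 -0.1072  0.05  ]
 [ 0.5932 -0.1674  0.05  ]
 [ 0.5114 -0.0912  0.05  ]]
[ 0.5823   -0.098875] 0.8074444871143849 0.002091911962555426
[array([0.7002, 0.0328, 0.    ]), array([ 0.687 , -0.1762,  0.    ])]
[array([0.7051, 0.0052, 0.04  ]), array([ 0.697 , -0.1439,  0.04  ])]
```

```bash
cat >> h.py <<'E'
from scipy.spatial.transform import Rotation as Ro
def pose():
    s=readout.get_state(); r,p,y=s['tool_rot']; return np.array(s['tool_pos']),Ro.from_euler('xyz',[r,p,y],degrees=True).as_matrix()
def down(psi): # tool x down, tool y along psi+90deg (psi = heading of block x axis)
    x=np.array([0,0,-1.]); y=np.array([-np.sin(psi),np.cos(psi),0]); return np.c_[x,y,np.cross(x,y)]
def go(p,psi,n=1):
    P,R=pose()
    T=down(psi); T2=down(psi+np.pi)
    for A in (T,T2):
        print('off',(R.T@(np.array(p)-P)*1000).round(1),'rot',Ro.from_matrix(R.T@A).as_rotvec().round(3))
E
python3 - <<'E'
from h import *
P,R=pose(); print(R.round(3))
go((.48,-.16,.24),.807); go((.46,.2,.24),.807)
E
```

```text
[[-0.     0.386  0.923]
 [-0.001  0.923 -0.386]
 [-1.    -0.001  0.   ]]
off [  -8.5 -637.2  504.6] rot [-1.203e+00 -1.000e-03  1.000e-03]
off [  -8.5 -637.2  504.6] rot [1.939e+00 1.000e-03 1.000e-03]
off [  -8.9 -312.7  347.3] rot [-1.203e+00 -1.000e-03  1.000e-03]
off [  -8.9 -312.7  347.3] rot [1.939e+00 1.000e-03 1.000e-03]
```

Emit:
move_arm --claw '[25, 25, 25, 25, 25]' --offset '[[0, -40, 43], [0, -80, 87], [0, -130, 140], [0, -180, 195], [0, -220, 240]]' --rot '[[-0.1, 0, 0], [-0.2, 0, 0], [-0.3, 0, 0], [-0.4, 0, 0], [-0.5, 0, 0]]'

```text
t: 0.6
tool_pos: [0.3651, 0.3935, 0.2311]
tool_rot: [-132.2, 90.0, -126.0]
ft_force: [1.5, -0.2, 0.4]
width: 0.077
```

Run:
```python
from h import *
s=readout.get_state(); print(s['qpos'],s['tool_pos'],s['width'])
go((.48,-.16,.24),.807)
```

```text
[-57.13334308  11.52047295   3.56922083 109.89598017  -0.83422682
  58.62922398  43.00960628] [0.36506674 0.39354783 0.23112097] 0.07701691240976072
off [  -8.7 -562.7   54.4] rot [-0.699 -0.     0.   ]
off [  -8.7 -562.7   54.4] rot [2.443 0.    0.   ]
```

Emit:
move_arm --claw '[25, 25, 25, 25, 25]' --offset '[[0, -50, 10], [0, -100, 20], [0, -150, 30], [0, -190, 35], [0, -230, 40]]' --rot '[[0.14, 0, 0], [0.28, 0, 0], [0.42, 0, 0], [0.56, 0, 0], [0.7, 0, 0]]'

```text
t: 1.1
tool_pos: [0.4284, 0.1688, 0.2313]
tool_rot: [-165.2, 90.0, 160.3]
ft_force: [0.6, -0.4, -0.3]
width: 0.0769
```

Run:
```python
from h import *
s=readout.get_state(); print(s['qpos'],s['tool_pos'],s['width'])
go((.48,-.16,.24),.807)
```

```text
[-45.10906557   3.67257353  16.42167677 119.2590556   -1.24363535
  57.23112602  27.43249129] [0.42844742 0.16876934 0.2312579 ] 0.07689531693525214
off [  -8.8 -241.7  228.8] rot [-1.41 -0.   -0.  ]
off [  -8.8 -241.7  228.8] rot [ 1.732 -0.     0.   ]
```

Emit:
move_arm --claw '[25, 25, 25, 25, 25]' --offset '[[0, -30, 35], [0, -65, 70], [0, -100, 105], [0, -130, 140], [0, -165, 170]]' --rot '[[0.14, 0, 0], [0.28, 0, 0], [0.42, 0, 0], [0.56, 0, 0], [0.7, 0, 0]]'

```text
t: 1.6
tool_pos: [0.4768, -0.0628, 0.2315]
tool_rot: [75.9, 90.0, 1.3]
ft_force: [0.6, 0.3, -0.6]
width: 0.0767
```

Run:
```python
from h import *
s=readout.get_state(); print(s['qpos'],s['tool_pos'],s['width'])
go((.48,-.16,.24),.807)
```

```text
[-29.42783735   5.93618452  31.75965729 117.67673934  -3.71153242
  57.29397352  19.63471486] [ 0.47681822 -0.06276593  0.23146024] 0.0767475968642812
off [ -8.5 -22.8  94.6] rot [-2.108e+00  1.000e-03 -0.000e+00]
off [ -8.5 -22.8  94.6] rot [ 1.033e+00 -0.000e+00 -1.000e-03]
```

Emit:
move_arm --claw '[25, 25, 25, 25, 25]' --offset '[[-5, -7, 28], [-8, -15, 57], [-8, -23, 95], [-8, -23, 95], [-8, -23, 95]]' --rot '[[0.14, 0, 0], [0.28, 0, 0], [0.42, 0, 0], [0.56, 0, 0], [0.7, 0, 0]]'

```text
t: 2.1
tool_pos: [0.4797, -0.1599, 0.2391]
tool_rot: [-30.4, 90.0, -145.2]
ft_force: [0.4, 0.8, 0.0]
width: 0.0773
```

Emit:
move_arm --claw '[25, 25, 25, 25, 25]' --offset '[[0, 0, 0], [0, 0, 0], [0, 0, 0], [0, 0, 0], [0, 0, 0]]' --rot '[[0.14, 0, 0], [0.28, 0, 0], [0.333, 0, 0], [0.333, 0, 0], [0.333, 0, 0]]'

```text
t: 2.6
tool_pos: [0.4801, -0.1585, 0.2392]
tool_rot: [-33.7, 90.0, -167.0]
ft_force: [-0.1, 0.2, -0.1]
width: 0.0771
```

Run:
```python
from h import *
s=readout.get_state(); print(s['qpos'],s['tool_pos'],s['width'])
go((.48,-.16,.24),.807)
w=snap('wrist','w.png'); print(ray(w,(320,200)))
cv2.imwrite('pics/w2.png',cv2.resize(w['color'][:,:,::-1],(800,500)))
```

```text
[-27.34430671   9.24127625  43.22617982 114.7580779   -7.38836526
  58.70421997 -23.94233992] [ 0.48007708 -0.15850382  0.23921866] 0.07706456868985535
off [-0.8  1.   1.1] rot [-3.134 -0.     0.   ]
off [-0.8  1.   1.1] rot [0.008 0.    0.   ]
(array([ 0.53156617, -0.10340894,  0.38164393]), array([-0.20773975, -0.23145864, -0.95056194]))
```

View pics/w2.png

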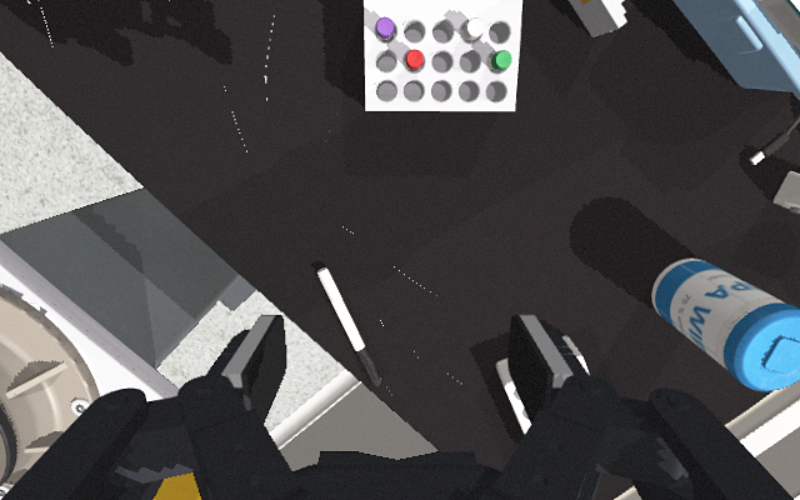

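The wrist view shows the block's back top edge from (292,88) to (412,89) at full scale, square to the picture, and a pen from (258,213) to (302,307).

Run:
```python
from h import *
w=load('w.png'); b=load('b.png')
p=onz(w,(292,88),.05);q=onz(w,(412.5,89),.05); print('BL,BR',p,q,np.linalg.norm(p-q)); d=(p-q)[:2]; psi=np.arctan2(-d[0],d[1]); m=(p+q)[:2]/2
x=np.array([np.cos(psi),np.sin(psi)]); print('psi',psi,'centre',m+.044*x)
print('pen',onz(w,(258,213),.01),onz(w,(302,307),.01), onz(b,(333,259),.01),onz(b,(371,283),.01))
```

```text
BL,BR [ 0.5143 -0.0878  0.05  ] [ 0.5946 -0.1642  0.05  ] 0.11083794476622168
psi 0.8102813480944959 centre [ 0.58477896 -0.09412283]
pen [ 0.3882 -0.1568  0.01  ] [ 0.3375 -0.2813  0.01  ] [ 0.3804 -0.1621  0.01  ] [ 0.3371 -0.2826  0.01  ]
```

Run:
```python
from h import *
go((.5254,-.1575,.012),.81)
```

```text
off [227.2  32.3 -31.9] rot [-3.137 -0.     0.   ]
off [227.2  32.3 -31.9] rot [0.005 0.    0.   ]
```

Emit:
move_arm --claw '[25, 25, 25, 25, 25]' --offset '[[0, 32, -32], [50, 32, -32], [100, 32, -32], [150, 32, -32], [185, 32, -32]]' --rot '[[0, 0, 0], [0, 0, 0], [0, 0, 0], [0, 0, 0], [0, 0, 0]]'

```text
t: 3.15
tool_pos: [0.5241, -0.1571, 0.0512]
tool_rot: [-47.1, 89.8, 179.5]
ft_force: [0.4, 0.7, 0.3]
width: 0.0772
```

Emit:
move_arm --claw '[25, 25, 25, 25, 25]' --offset '[[15, 0, 0], [30, 0, 0], [42, 0, 0], [42, 0, 0], [42, 0, 0]]' --rot '[[0, 0, 0], [0, 0, 0], [0, 0, 0], [0, 0, 0], [0, 0, 0]]'

```text
t: 3.65
tool_pos: [0.526, -0.1575, 0.0132]
tool_rot: [131.5, 89.9, -1.9]
ft_force: [-0.0, -0.3, 0.7]
width: 0.0768
```

Run:
```python
from h import *
s=readout.get_state(); print(s['qpos'],s['tool_pos'],s['ft_force'])
w=snap('wrist','x.png')
cv2.imwrite('pics/x2.png',cv2.resize(w['color'][:,:,::-1],(800,500)))
```

```text
[-13.70227242  33.53684759  30.21841963 118.50963626 -28.92309963
  35.12390306  -6.93149345] [ 0.52596324 -0.15750434  0.01318495] [-0.03784432 -0.30013859  0.65036488]
```

View pics/x2.png

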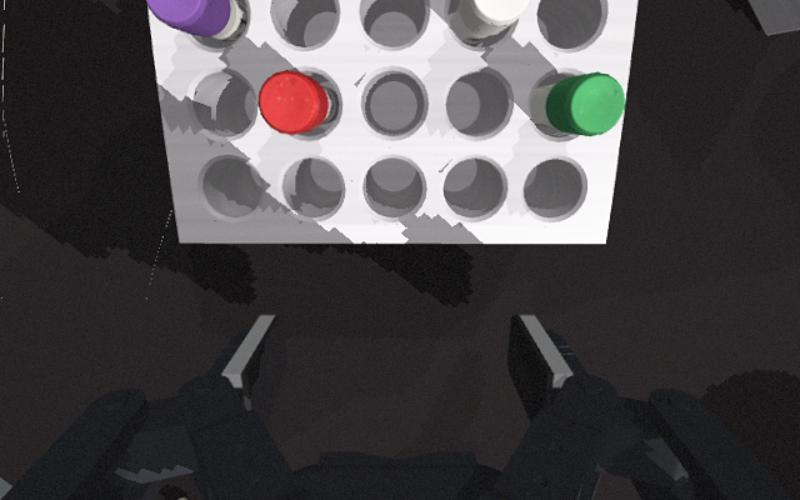

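The block is square and centred between the fingers, so I advance to contact.

Emit:
move_arm --claw '[25, 25, 25, 25, 25]' --offset '[[0, 0, -12], [0, 0, -20], [0, 0, -25], [0, 0, -28], [0, 0, -30]]' --rot '[[0, 0, 0], [0, 0, 0], [0, 0, 0], [0, 0, 0], [0, 0, 0]]'

```text
t: 4.2
tool_pos: [0.5462, -0.1352, 0.0123]
tool_rot: [30.9, 90.0, -102.5]
ft_force: [1.3, 0.5, 1.0]
width: 0.0772
```

```bash
cat > arc.py <<'E'
from h import *
import sys
# block-frame COR relative to tool centre: forward f, right r (m); total angle a, rows n
f,r,a,n=map(float,sys.argv[1:])
C=np.array([-f,r]) # tool (z,y): forward=-z, right=+y
for k in range(1,int(n)+1):
    t=a*k/n  # clockwise from above = + about tool x (down)
    M=np.array([[np.cos(t),np.sin(t)],[-np.sin(t),np.cos(t)]]) # rows (z,y): y'=y c - z s ; z'= y s + z c
    zy=C-M@C
    print('y %.1f z %.1f rx %.3f'%(zy[1]*1000,zy[0]*1000,t))
E
python3 arc.py .060 .080 .217 5
python3 -c "
from h import *
s=readout.get_state();print(s['ft_force'],s['tool_pos'])"
```

```text
y -2.5 z -3.5 rx 0.043
y -4.9 z -7.2 rx 0.087
y -7.1 z -10.9 rx 0.130
y -9.2 z -14.7 rx 0.174
y -11.0 z -18.6 rx 0.217
[1.33803749 0.47299815 0.98504531] [ 0.54623846 -0.13521487  0.01233371]
```

Emit:
move_arm --claw '[25, 25, 25, 25, 25]' --offset '[[0, -2.5, -3.5], [0, -4.9, -7.2], [0, -7.1, -10.9], [0, -9.2, -14.7], [0, -11, -18.6]]' --rot '[[0.043, 0, 0], [0.087, 0, 0], [0.13, 0, 0], [0.174, 0, 0], [0.217, 0, 0]]'

```text
t: 4.7
tool_pos: [0.5499, -0.1153, 0.0123]
tool_rot: [-8.7, 89.9, -154.8]
ft_force: [-4.5, -3.2, 3.9]
width: 0.0771
```

Run:
```python
from h import *
s=readout.get_state(); print(s['tool_pos'],s['ft_force'],s['ft_torque'])
w=snap('wrist','y.png')
cv2.imwrite('pics/y2.png',cv2.resize(w['color'][:,:,::-1],(800,500)))
```

```text
[ 0.54990776 -0.11525883  0.01229997] [-4.48894523 -3.16152576  3.89317101] [-0.55628729  0.86206872  0.08751544]
```

View pics/y2.png

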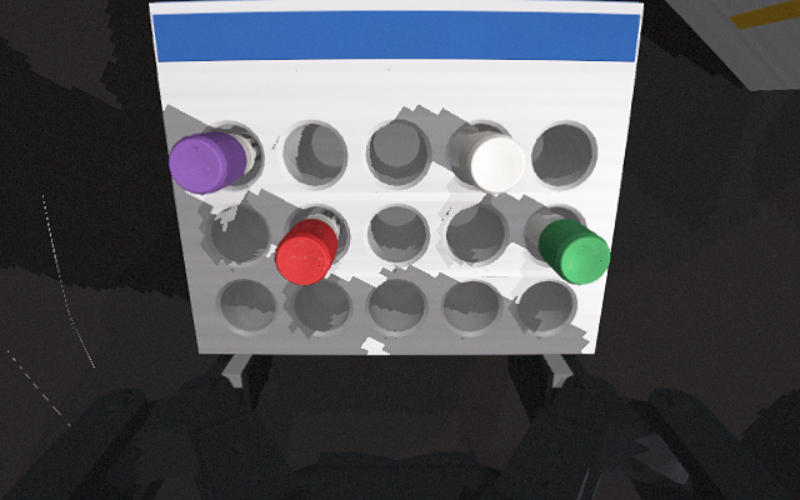

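The block moves with both fingertips, flush and centred (back edge from (198,352) to (597,355)). I carry on with the arc.

Emit:
move_arm --claw '[25, 25, 25, 25, 25]' --offset '[[0, -2.5, -3.5], [0, -4.9, -7.2], [0, -7.1, -10.9], [0, -9.2, -14.7], [0, -11, -18.6]]' --rot '[[0.043, 0, 0], [0.087, 0, 0], [0.13, 0, 0], [0.174, 0, 0], [0.217, 0, 0]]'

```text
t: 5.25
tool_pos: [0.5592, -0.0955, 0.0122]
tool_rot: [-10.2, 89.9, -168.6]
ft_force: [-3.6, -1.9, 3.1]
width: 0.0773
```

Emit:
move_arm --claw '[25, 25, 25, 25, 25]' --offset '[[0, -2.5, -3.5], [0, -4.9, -7.2], [0, -7.1, -10.9], [0, -9.2, -14.7], [0, -11, -18.6]]' --rot '[[0.043, 0, 0], [0.087, 0, 0], [0.13, 0, 0], [0.174, 0, 0], [0.217, 0, 0]]'

```text
t: 5.75
tool_pos: [0.5723, -0.0782, 0.0122]
tool_rot: [-8.8, 89.9, -179.6]
ft_force: [-5.6, -2.0, 2.9]
width: 0.0771
```

Run:
```python
from h import *
s=readout.get_state(); P,R=pose(); print(P,s['ft_force'],'psi',np.arctan2(-R[1,2],-R[0,2]))
w=snap('wrist','z.png')
cv2.imwrite('pics/z2.png',cv2.resize(w['color'][:,:,::-1],(800,500)))
```

```text
[ 0.572315   -0.07820256  0.01220733] [-5.5652479  -2.02727683  2.85866412] psi 0.16010433705142235
```

View pics/z2.png

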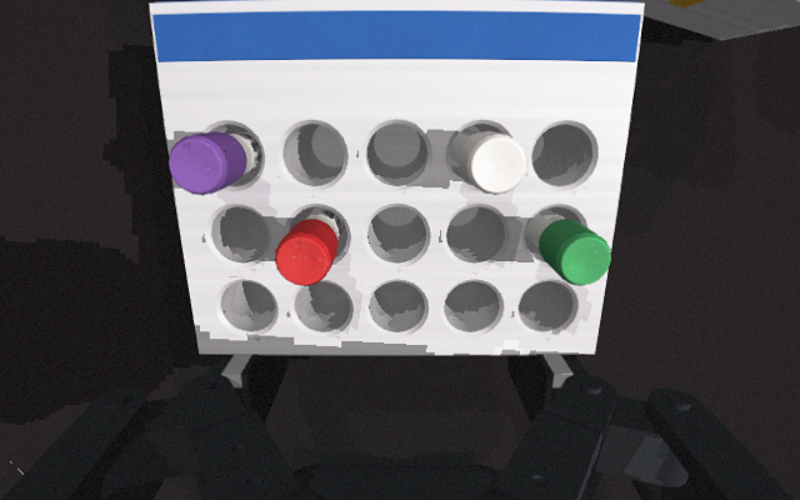

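Still locked flush; the fence's lower front edge is visible at (516,14)–(578,32) at full scale.

Run:
```python
from h import *
w=load('z.png')
for p in [(516,14.4),(577.6,32)]: print(onz(w,p,0))
for f in ['y.png','w.png']:pass
p=np.array([onz(w,(120,1.6),.05),onz(w,(515,2),.05),onz(w,(477,283.5),.05),onz(w,(159,282.5),.05)])
print(p,fitblock(p))
a=load('a.png'); s=snap('side','b3.png')
c=s['color'][140:215,285:385,::-1]; cv2.imwrite('pics/b4.png',cv2.resize(c,(800,600),interpolation=cv2.INTER_CUBIC))
```

```text
[ 0.6892 -0.1421  0.    ]
[ 0.6879 -0.1707  0.    ]
[[ 0.6611 -0.0083  0.05  ]
 [ 0.6785 -0.1163  0.05  ]
 [ 0.5915 -0.1311  0.05  ]
 [ 0.5743 -0.022   0.05  ]] (array([ 0.62635 , -0.069425]), np.float64(0.15979835658510552), array([[-6.21393463e-05,  1.75508344e-04],
       [ 4.09655583e-05, -4.23024421e-04],
       [ 1.62139346e-04,  3.74491656e-04],
       [-1.40965558e-04, -1.26975579e-04]]))
```

View pics/b4.png

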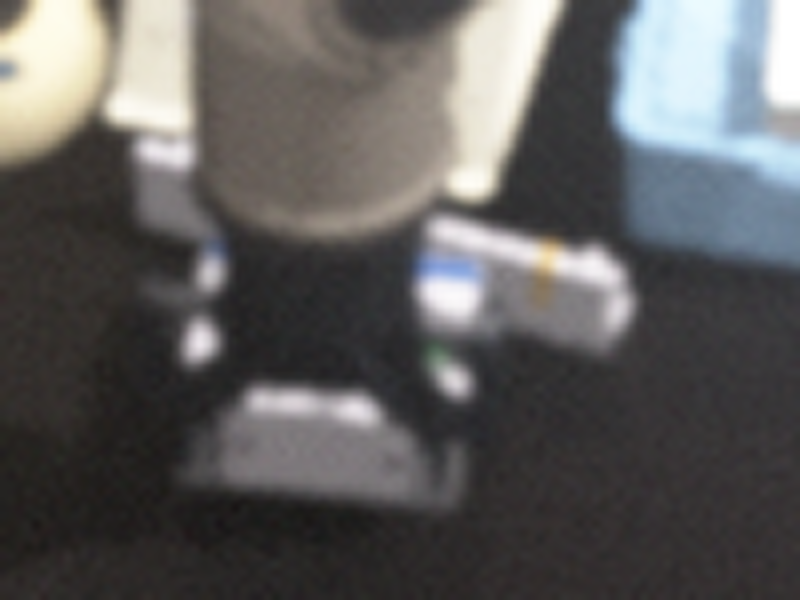

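The block is now at (.626,-.069), yaw 0.16. The fence line passes through about (.694,-.0705) at yaw about -0.06. Next come the last part of the arc and a straight push.

```bash
python3 arc.py .0567 .094 .22 5
```

```text
y -2.4 z -4.2 rx 0.044
y -4.6 z -8.5 rx 0.088
y -6.6 z -12.9 rx 0.132
y -8.5 z -17.3 rx 0.176
y -10.1 z -21.9 rx 0.220
```

Emit:
move_arm --claw '[25, 25, 25, 25, 25]' --offset '[[0, -2.4, -4.2], [0, -4.6, -8.5], [0, -6.6, -12.9], [0, -8.5, -17.3], [0, -10.1, -21.9]]' --rot '[[0.044, 0, 0], [0.088, 0, 0], [0.132, 0, 0], [0.176, 0, 0], [0.22, 0, 0]]'

```text
t: 6.35
tool_pos: [0.5925, -0.0645, 0.0121]
tool_rot: [-7.3, 89.9, 169.3]
ft_force: [-5.2, 0.8, 2.1]
width: 0.077
```

Emit:
move_arm --claw '[25, 25, 25, 25, 25]' --offset '[[0, 0, -0.4], [0, 0, -0.8], [0, 0, -1.2], [0, 0, -1.6], [0, 0, -2]]' --rot '[[0, 0, 0], [0, 0, 0], [0, 0, 0], [0, 0, 0], [0, 0, 0]]'

```text
t: 6.85
tool_pos: [0.595, -0.0646, 0.0123]
tool_rot: [-9.4, 90.0, 167.3]
ft_force: [-2.5, -0.2, -1.3]
width: 0.0767
```

Run:
```python
from h import *
s=readout.get_state(); P,R=pose(); print(P,s['ft_force'],s['ft_torque'],'psi',np.arctan2(-R[1,2],-R[0,2]))
w=snap('wrist','v.png')
cv2.imwrite('pics/v2.png',cv2.resize(w['color'][:,:,::-1],(800,500)))
```

```text
[ 0.59500491 -0.06463955  0.01227489] [-2.46236909 -0.24948578 -1.29840084] [0.06312829 0.55463703 0.03063033] psi -0.0579863689736845
```

View pics/v2.png

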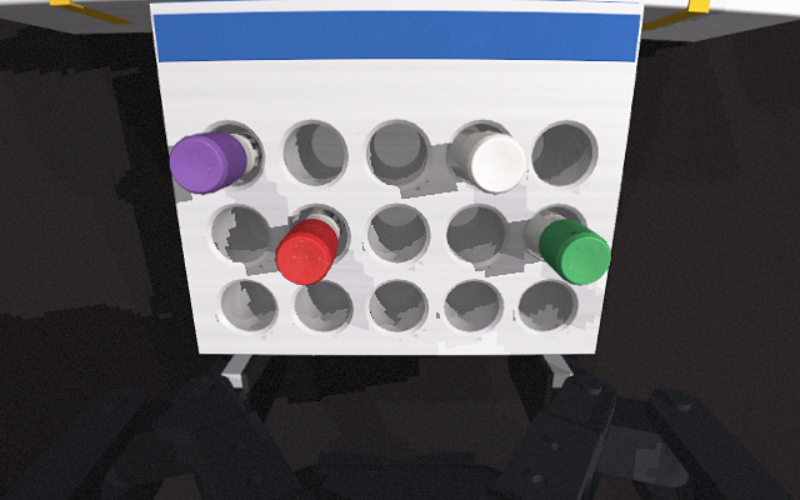

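The block is flush and square to the fence, between the yellow marks ((60,3) and (700,8)). Contact force is still low, so I press on in small steps.

Emit:
move_arm --claw '[25, 25, 25, 25, 25]' --offset '[[0, 0, -0.4], [0, 0, -0.8], [0, 0, -1.2], [0, 0, -1.6], [0, 0, -2]]' --rot '[[0, 0, 0], [0, 0, 0], [0, 0, 0], [0, 0, 0], [0, 0, 0]]'

```text
t: 7.4
tool_pos: [0.5955, -0.0646, 0.0122]
tool_rot: [-13.1, 89.8, 163.5]
ft_force: [-17.8, 2.6, 12.0]
width: 0.0769
```

Run:
```python
from h import *
w=load('v.png')
for p in [(48,2.4),(560,3)]: print('top mark',onz(w,p,.045))
P,R=pose(); s=readout.get_state(); print(P,s['ft_force'])
```

```text
top mark [0.7    0.0091 0.045 ]
top mark [ 0.6908 -0.1413  0.045 ]
[ 0.59545306 -0.06462214  0.01219905] [-17.76457116   2.62612553  12.02251749]
```

Contact is made at 18 N. I back off, close the fingers and press once at the middle of the back face, so the block can settle flush by itself.

Emit:
move_arm --claw '[25, 25, 25, 25, 255]' --offset '[[0, 0, 2], [0, 0, 6], [0, 0, 12], [-3, 0, 16], [-3, 0, 16]]' --rot '[[0, 0, 0], [0, 0, 0], [0, 0, 0], [0, 0, 0], [0, 0, 0]]'

```text
t: 7.9
tool_pos: [0.5809, -0.0637, 0.0158]
tool_rot: [-151.0, 90.0, 25.7]
ft_force: [0.9, 0.5, -0.2]
width: 0.0644
```

Emit:
move_arm --claw '[255, 255, 255, 255, 255]' --offset '[[0, 0, 0], [0, 0, 0], [0, 0, 0], [0, 0, 0], [0, 0, 0]]' --rot '[[0, 0, 0], [0, 0, 0], [0, 0, 0], [0, 0, 0], [0, 0, 0]]'

```text
t: 8.4
tool_pos: [0.5812, -0.0637, 0.0153]
tool_rot: [38.9, 90.0, -144.4]
ft_force: [-0.2, 0.6, -0.4]
width: -0.0
```

Emit:
move_arm --claw '[255, 255, 255, 255, 255]' --offset '[[0, 0, -5], [0, 0, -9], [0, 0, -12], [0, 0, -13.5], [0, 0, -14.5]]' --rot '[[0, 0, 0], [0, 0, 0], [0, 0, 0], [0, 0, 0], [0, 0, 0]]'

```text
t: 8.9
tool_pos: [0.5955, -0.0646, 0.0152]
tool_rot: [-1.5, 90.0, 175.2]
ft_force: [-6.0, 0.1, 4.7]
width: -0.0001
```

Run:
```python
from h import *
P,R=pose(); s=readout.get_state(); print(P,s['ft_force'],s['width'])
```

```text
[ 0.59545306 -0.06456781  0.01518925] [-6.00293467  0.13292646  4.70881715] -0.0001360848604558968
```

Emit:
move_arm --claw '[255, 255, 255, 255, 255]' --offset '[[0, 0, -0.5], [0, 0, -1], [0, 0, -1.5], [0, 0, -2], [0, 0, -2]]' --rot '[[0, 0, 0], [0, 0, 0], [0, 0, 0], [0, 0, 0], [0, 0, 0]]'

```text
t: 9.4
tool_pos: [0.5955, -0.0646, 0.015]
tool_rot: [-12.3, 89.8, 164.3]
ft_force: [-13.8, 2.7, 9.0]
width: 0.0002
```

Emit:
move_arm --claw '[255, 255, 255, 255, 255]' --offset '[[0, 0, 2], [0, 0, 8], [0, 0, 20], [0, 0, 45], [0, 0, 70]]' --rot '[[0, 0, 0], [0, 0, 0], [0, 0, 0], [0, 0, 0], [0, 0, 0]]'

```text
t: 9.9
tool_pos: [0.5263, -0.0606, 0.0152]
tool_rot: [65.3, 90.0, -118.0]
ft_force: [-0.6, -0.4, 0.0]
width: 0.0001
```

Emit:
move_arm --claw '[255, 255, 255, 255, 255]' --offset '[[-40, 0, 0], [-90, 0, 0], [-140, 0, 0], [-180, 0, 0], [-200, 0, 0]]' --rot '[[0, 0, 0], [0, 0, 0], [0, 0, 0], [0, 0, 0], [0, 0, 0]]'

```text
t: 10.4
tool_pos: [0.5279, -0.0609, 0.218]
tool_rot: [-145.8, 89.8, 30.9]
ft_force: [-0.2, 0.5, -0.8]
width: 0.0001
```

Emit:
move_arm --claw '[255, 255, 255, 255, 255]' --offset '[[0, 0, 0], [0, 0, 0], [0, 0, 0], [0, 0, 0], [0, 0, 0]]' --rot '[[0, 0, 0], [0, 0, 0], [0, 0, 0], [0, 0, 0], [0, 0, 0]]'

```text
t: 10.9
tool_pos: [0.5274, -0.0608, 0.2147]
tool_rot: [28.0, 89.9, -155.4]
ft_force: [0.3, 0.6, 1.1]
width: -0.0003
```

Run:
```python
from h import *
w=snap('wrist','u.png'); b=snap('side','b5.png'); s=readout.get_state(); print(s['t'],s['tool_pos'],s['ft_force'])
i=w['color'][:,:,::-1]; cv2.imwrite('pics/u2.png',cv2.resize(i,(800,500)))
```

```text
11.0 [ 0.5276373  -0.06076917  0.2149352 ] [ 0.01730938  0.05879713 -0.75676548]
```

View pics/u2.png

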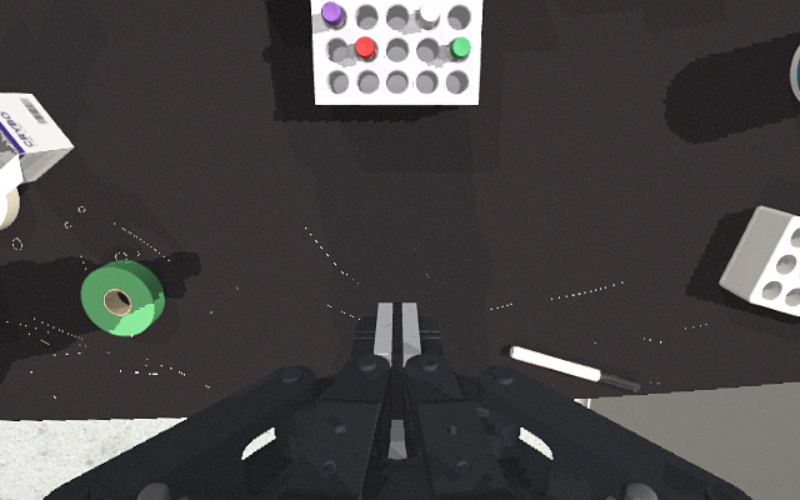

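Emit:
move_arm --claw '[255, 255, 255, 255, 255]' --offset '[[-40, 0, -20], [-70, 0, -45], [-80, 0, -70], [-80, 0, -80], [-80, 0, -80]]' --rot '[[0, 0, 0], [0, 0, 0], [0, 0, 0], [0, 0, 0], [0, 0, 0]]'

```text
t: 11.5
tool_pos: [0.6081, -0.0655, 0.2944]
tool_rot: [56.7, 89.9, -126.7]
ft_force: [-0.0, 0.2, -1.1]
width: -0.0004
```

Run:
```python
from h import *
w=snap('wrist','t.png'); s=readout.get_state(); print(s['t'],s['tool_pos'],ray(w,(320,200))[0])
i=w['color'][0:240,170:490,::-1]; cv2.imwrite('pics/t2.png',cv2.resize(i,(800,600),interpolation=cv2.INTER_CUBIC))
```

```text
11.55 [ 0.6070741  -0.06569801  0.29420261] [ 0.68327252 -0.06941819  0.43679718]
```

View pics/t2.png

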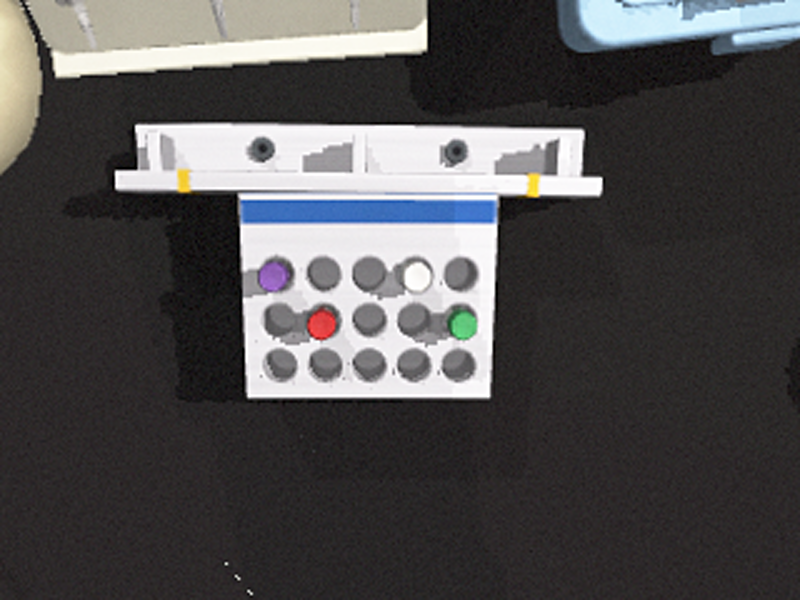

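From overhead, the block stands against the fence between the marks (184 and 533, with the block spanning 240–497). I'll check squareness numerically.

Run:
```python
from h import *
w=load('t.png'); i=w['color'].astype(int); g=i.sum(2)/3
blue=(i[:,:,2]-i[:,:,0])
def fit(pts,z):
    Q=np.array([onz(w,p,z) for p in pts]); k=np.polyfit(Q[:,1],Q[:,0],1); r=Q[:,0]-np.polyval(k,Q[:,1]); k=np.polyfit(Q[abs(r)<2*r.std()+1e-6,1],Q[abs(r)<2*r.std()+1e-6,0],1)
    return k,np.arctan(-k[0]),np.polyval(k,-.067)
def cross(f,u,v0,v1,t,up): # subpixel crossing going downwards
    c=f[v0:v1,u]
    for j in range(len(c)-1):
        if (c[j]<t<=c[j+1]) if up else (c[j]>=t>c[j+1]): return (u,v0+j+(c[j]-t)/(c[j]-c[j+1]))
L=lambda f,us,*a:[p for p in (cross(f,u,*a) for u in us) if p]
cols=range(270,365)
print('blue lower',fit(L(blue,cols,80,100,50,False),.05))
print('blue upper',fit(L(blue,cols,70,86,50,True),.05))
print('block back',fit(L(g,range(272,363),150,170,120,False),.05))
fl=L(g,list(range(220,262))+list(range(373,408)),70,86,100,False)
print('fence front edge',fit(fl,.045),len(fl))
y=(i[:,:,0]-i[:,:,2]>90)&(i[:,:,0]>150); y[:66]=0; y[80:]=0; n,_,st,c=cv2.connectedComponentsWithStats(y.astype('uint8'))
M=[onz(w,q,.045) for q,a in zip(c[1:],st[1:,4]) if a>5]; print('marks',M,'mid y',np.mean([m[1] for m in M]))
r=g[120]; us=np.where(r[230:400]>150)[0]+230; print('block y',onz(w,(us[0],120),.05),onz(w,(us[-1]+1,120),.05))
print(g[72:84,300].astype(int),g[72:84,340].astype(int),g[72:84,275].astype(int),g[72:84,360].astype(int))
```

```text
blue lower (array([0.05797749, 0.68573986]), np.float64(-0.05791265674734734), np.float64(0.6818553731223251))
blue upper (array([0.03340007, 0.69433915]), np.float64(-0.03338765470395384), np.float64(0.6921013421128589))
block back (array([0.05943375, 0.60969576]), np.float64(-0.05936391738443733), np.float64(0.6057137017205774))
fence front edge (array([0.07127472, 0.69918264]), np.float64(-0.07115439257532583), np.float64(0.6944072354392602)) 77
marks [array([0.7039, 0.0085, 0.045 ]), array([ 0.6936, -0.1412,  0.045 ])] mid y -0.06634999999999999
block y [ 0.6522 -0.0131  0.05  ] [ 0.6457 -0.1236  0.05  ]
[236 237 236 232 177 198 247 234 112 116 121 121] [239 240 239 238 232 171 245 237 140 116 119 122] [235 233 234 241 107 188 250 238 108 116 119 121] [249 249 249 249 240 181 253 252 152 123 127 129]
```

The check disagrees with flush: the block's yaw is -0.059 and the fence's -0.070, so the left end stands about 1 mm off. I'll push the left end of the back face with the closed fingertips.

Emit:
move_arm --claw '[255, 255, 255, 255, 255]' --offset '[[0, -20, 30], [20, -40, 60], [70, -40, 60], [120, -40, 60], [160, -40, 60]]' --rot '[[0, 0, 0], [0, 0, 0], [0, 0, 0], [0, 0, 0], [0, 0, 0]]'

```text
t: 12.05
tool_pos: [0.5477, -0.0208, 0.1326]
tool_rot: [-5.6, 89.9, 171.2]
ft_force: [1.2, 1.4, 0.5]
width: 0.0003
```

Run:
```python
from h import *
s=readout.get_state(); print(s['t'],s['tool_pos']); go((.5898,-.0245,.015),-.058)
```

```text
12.05 [ 0.54767227 -0.02075422  0.13260208]
off [117.5   1.4 -42.5] rot [-3.141e+00 -0.000e+00  3.000e-03]
off [117.5   1.4 -42.5] rot [0.001 0.002 0.   ]
```

Emit:
move_arm --claw '[255, 255, 255, 255, 255]' --offset '[[40, 0, 0], [85, 0, 0], [117, 0, -5], [117, 0, -25], [117, 0, -40]]' --rot '[[0, 0, 0], [0, 0, 0], [0, 0, 0], [0, 0, 0], [0, 0, 0]]'

```text
t: 12.55
tool_pos: [0.5886, -0.0246, 0.0171]
tool_rot: [20.6, 89.8, -162.8]
ft_force: [0.1, -0.1, -0.1]
width: 0.0002
```

Emit:
move_arm --claw '[255, 255, 255, 255, 255]' --offset '[[0, 0, -4], [0, 0, -7], [0, 0, -8.5], [0, 0, -9.5], [0, 0, -10]]' --rot '[[0, 0, 0], [0, 0, 0], [0, 0, 0], [0, 0, 0], [0, 0, 0]]'

```text
t: 13.05
tool_pos: [0.5988, -0.0243, 0.0183]
tool_rot: [-22.3, 89.9, 154.4]
ft_force: [-5.3, 2.5, 3.6]
width: -0.0002
```

Emit:
move_arm --claw '[255, 255, 255, 255, 255]' --offset '[[0, 0, -0.4], [0, 0, -0.8], [0, 0, -1.2], [0, 0, -1.4], [0, 0, -1.4]]' --rot '[[0, 0, 0], [0, 0, 0], [0, 0, 0], [0, 0, 0], [0, 0, 0]]'

```text
t: 13.55
tool_pos: [0.5989, -0.0244, 0.0181]
tool_rot: [-15.8, 89.8, 160.9]
ft_force: [-13.7, 2.4, 9.4]
width: -0.0001
```

Emit:
move_arm --claw '[255, 255, 255, 255, 255]' --offset '[[0, 0, -0.6], [0, 0, -1.2], [0, 0, -1.8], [0, 0, -2.2], [0, 0, -2.2]]' --rot '[[0, 0, 0], [0, 0, 0], [0, 0, 0], [0, 0, 0], [0, 0, 0]]'

```text
t: 14.05
tool_pos: [0.5989, -0.0245, 0.0177]
tool_rot: [-12.4, 89.5, 164.2]
ft_force: [-27.3, 4.6, 17.6]
width: -0.0001
```

Emit:
move_arm --claw '[255, 255, 255, 255, 255]' --offset '[[0, 0, 4], [0, 0, 8], [0, 0, 20], [0, 0, 40], [0, 0, 60]]' --rot '[[0, 0, 0], [0, 0, 0], [0, 0, 0], [0, 0, 0], [0, 0, 0]]'

```text
t: 14.55
tool_pos: [0.5424, -0.0215, 0.0183]
tool_rot: [115.8, 90.0, -67.5]
ft_force: [-0.5, -0.4, -0.4]
width: -0.0001
```

Emit:
move_arm --claw '[255, 255, 255, 255, 255]' --offset '[[-50, 0, 0], [-100, 0, 0], [-150, 0, 0], [-200, 0, 0], [-240, 0, 0]]' --rot '[[0, 0, 0], [0, 0, 0], [0, 0, 0], [0, 0, 0], [0, 0, 0]]'

```text
t: 15.05
tool_pos: [0.5432, -0.0218, 0.2605]
tool_rot: [-125.2, 89.9, 51.4]
ft_force: [0.2, 0.9, 0.5]
width: 0.0002
```

Emit:
move_arm --claw '[255, 255, 255, 255, 255]' --offset '[[-20, 20, -20], [-40, 40, -60], [-40, 40, -75], [-40, 40, -75], [-40, 40, -75]]' --rot '[[0, 0, 0], [0, 0, 0], [0, 0, 0], [0, 0, 0], [0, 0, 0]]'

```text
t: 15.55
tool_pos: [0.6155, -0.066, 0.2978]
tool_rot: [-4.4, 90.0, 172.3]
ft_force: [-1.2, 0.3, 0.1]
width: 0.0
```

Run:
```python
from h import *
w=snap('wrist','r.png'); s=readout.get_state(); print(s['t'],s['tool_pos'])
i=w['color'][0:240,170:490,::-1]; cv2.imwrite('pics/r2.png',cv2.resize(i,(800,600),interpolation=cv2.INTER_CUBIC))
```

```text
15.6 [ 0.61527831 -0.06579682  0.29781488]
```

View pics/r2.png

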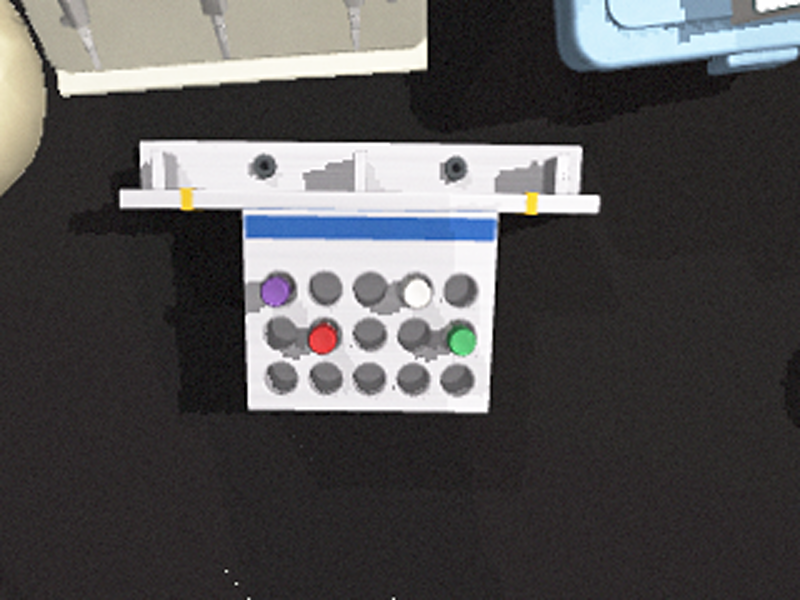

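The block now tilts with the fence: both edges slope alike, and the face line is even along its length. I'll verify this with numbers.

Run:
```python
from h import *
w=load('r.png'); i=w['color'].astype(int); g=i.sum(2)/3; blue=i[:,:,2]-i[:,:,0]
def fit(pts,z):
    Q=np.array([onz(w,p,z) for p in pts]); k=np.polyfit(Q[:,1],Q[:,0],1); r=Q[:,0]-np.polyval(k,Q[:,1]); m=abs(r)<2*r.std()+1e-6; k=np.polyfit(Q[m,1],Q[m,0],1)
    return np.arctan(-k[0]).round(4),np.polyval(k,-.067).round(4)
def cross(f,u,v0,v1,t):
    c=f[v0:v1,u]
    for j in range(len(c)-1):
        if c[j]>=t>c[j+1]: return (u,v0+j+(c[j]-t)/(c[j]-c[j+1]))
L=lambda f,us,*a:[p for p in (cross(f,u,*a) for u in us) if p]
print('blue lower',fit(L(blue,range(272,365),86,106,50),.05))
print('back',fit(L(g,range(272,363),156,174,120),.05))
print('fence',fit(L(g,list(range(222,262))+list(range(373,406)),76,92,100),.045))
y=(i[:,:,0]-i[:,:,2]>90)&(i[:,:,0]>150); y[:70]=0; y[90:]=0; n,_,st,c=cv2.connectedComponentsWithStats(y.astype('uint8'))
M=[onz(w,q,.045) for q,a in zip(c[1:],st[1:,4]) if a>5]; print(M)
r=g[126]; us=np.where(r[230:400]>150)[0]+230; print(onz(w,(us[0],126),.05),onz(w,(us[-1]+1,126),.05))
for u in (273,290,310,330,350,364): print(u,g[77:90,u].astype(int))
# bystanders before/after in side view
b0=load('b.png');b5=snap('side','b6.png')
for n,(u,v) in dict(tape=(232,210),dish=(214,180),tub=(436,204),foam=(430,260)).items():
    A,B=[np.float32(cv2.cvtColor(q['color'][v-22:v+22,u-26:u+26],cv2.COLOR_RGB2GRAY)) for q in (b0,b5)]
    print(n,cv2.phaseCorrelate(A,B))
```

```text
blue lower (np.float64(-0.0698), np.float64(0.6824))
back (np.float64(-0.0726), np.float64(0.6063))
fence (np.float64(-0.0712), np.float64(0.6946))
[array([0.7044, 0.0082, 0.045 ]), array([ 0.6933, -0.1414,  0.045 ])]
[ 0.6527 -0.0133  0.05  ] [ 0.6463 -0.123   0.05  ]
273 [238 234 235 232 233 227 178 246 233 134 117 120 118]
290 [244 238 235 234 234 224 211 244 232 168 111 123 116]
310 [251 242 237 237 236 234 228 228 238 193 110 123 119]
330 [249 242 240 239 236 238 230 212 243 221 112 116 120]
350 [249 251 249 248 249 246 226 216 252 243 149 129 127]
364 [236 252 249 248 249 240 229 205 252 247 182 123 127]
tape ((-0.11791118446383564, 0.40995164051444277), 0.8192073790624799)
dish ((0.1743632994898121, 0.6283817847529782), 0.8556899113910188)
tub ((0.058516473643006606, 0.4367095922192483), 1.0725126437198969)
foam ((0.06211798494469889, 0.47134274441752666), 0.9903954939587126)
```

```bash
python3 -c "
from h import *
print(ctrl.finish_job())"
```

```text
the job is handed in; nothing more can be done
None
```

The block now stands flat against the fence between the yellow marks, and I handed the job in at about 16 s with the arm raised clear.

**How it was moved:** I swung the block round along an arc with both fingertips on its back face, then pushed it straight up to the fence. A final push at the back-left end squared it.

**Last checks, from the overhead wrist picture:**
- **Flat against the fence:** the block's yaw is about -0.071 rad and the fence's is -0.071. The back edge at x = 0.606 m plus the 88 mm depth gives 0.694 m, against 0.6946 m for the fence front.
- **Between the marks:** the block sits about 4–5 mm right of the middle, which leaves roughly 12 mm or more to each mark.
- **Other items:** in the side view, the petri dish, tape, tub and foam rack all shifted by about 0.4–0.6 pixels in the same direction. I take that as camera jitter rather than movement.
- **Force:** the highest wrist reading I saw was about 33 N, during the squaring push.

**One check failed along the way:** after the first press the block was about 0.011 rad off, with a gap of about 1 mm at its left end. The push at the left end closed it, and the numbers above were measured after that.

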